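# Close the board holder to its stop

### The arm

A 6-joint arm with a two-finger parallel gripper is mounted at the origin on the work surface. World frame = base frame: x ahead of the robot, y to its left, z up, the work surface at z = 0. Lengths are in m, angles in rad, forces in N, time in s.
With the tool pointing down it reaches from about 0.35 to 0.975 m from the base axis. Payload 4.9 kg.
Tool frame: the origin (TCP) lies between the finger pads; the fingertips stand 25 mm ahead of it and the grasp point (between the pads) lies 6 mm ahead of it (r.tcp_to_tips is the distance from the TCP to the fingertips, in m); z points along the fingers, y is the direction in which the jaws open and shut (so a half turn about z gives the same grasp; the last joint's range is limited). The gripper opens to 85 mm and grips with 20 to 120 N. Pads are 22 mm wide; open, the fingers measure 114 mm over their backs; the gripper's body (76 mm by 85 mm) begins 54 mm behind the grasp point. The pads swing forward as they close: fully open they stand 13 mm farther back than shut.
Start: joints at [1.072, 0.053, 1.613, -0, 1.476, -0.119], TCP at [0.232, 0.58, 0.232] pointing down, gripper open.
Joint ranges: [-3.01, 3.01], [-1.01, 2.22], [0.06, 2.58], [-1.02, 4.17], [0.09, 2.62], [-3.14, 3.14]. Speed limits (rad/s): [2.57, 2.57, 3.14, 3.14, 3.14, 3.14].

### API

Orientations are given as a unit quaternion [x, y, z, w].
In Python, from bench import monitor, capture, workorder, r gives the robot as it stands.
- The arm moves only by the tool jog_arm, never from a script. Its argument "moves" is a list of rows, each a list of 5 numbers: the shift along the tool's x, y, z in m, then the turn about the tool's z in rad, then the finger opening in m, from 0 to 0.0854. A call has 1 to 20 rows; each row is the pose to reach, as a shift and turn from the pose measured when the call began, along the tool's axes at that moment; what a row does not reach only later rows make up. A row lasts 1/10 s, in which the tool goes at most 50 mm and 8.59 degrees, less where a joint would pass 70% of its speed; a pose out of reach is approached as far as the arm can. A call with a gripper value outside its range is refused whole. The fingers move at their own pace and stop on an object; "force" is the grip in N (left out, the last holds). Time passes only in rows, so rows that repeat a pose let the fingers close. It gives the time, the measured TCP pose, the force and the opening at its end, in the units of the state.
- monitor.observe(): the state, without advancing time (a new reading comes with each control period).
- capture(name): name is "scene" or "top"; returns a dict with "color" (420x560x3 uint8, red, green, blue), "range_z" (420x560 float32, m along the optical axis (not along the pixel's ray), 0 where there is no reading), "fx", "fy", "cx", "cy" (pixels), "R" (3x3) and "t" (3): a world point X has camera coordinates R X + t. Camera axes: x right, y down, z forward; pixel columns grow to the right and rows downward; lengths in m; the calibration is good to about 2 mm. A picture is of the moment at which its call begins.
- workorder.hand_in(): hands the job in, once; it reports no verdict.
The state is a dict: "time": time; "joint_positions": joint angles; "qd": joint speeds; "joint_efforts": joint torques, N m; "tool_pos": TCP position; "tool_rot": TCP orientation; "ft_force": force on the tool from outside, world axes, zero at the start; "moment": the same for the moment, N m; "gripper_width": finger opening in m.
Only numpy, scipy, OpenCV 4.12 (cv2) and the standard library are available. Lean on these libraries where they do the work, as an engineer would, in place of code of your own. Each camera call takes 0.05 s, during which the arm holds its last target. There are 200 camera calls.

### The job

Close the bench's circuit-board holder on the board lying in it: press down the black thumb pad in the middle of the sliding jaw to free its friction lock and, keeping the pad down, push the jaw along its guide rods until it meets the stop collars, so that it shoves the board home into the fixed jaw. Then let go so that the pad springs up and the jaw is locked there. Never drag the jaw along with the pad up, do not touch or lift the circuit board itself, and leave the jar, the spool and the screwdriver where they are.

Things in the scene. Friction and masses are not known exactly. Their poses are not given: they have to be found in the camera images.
- holder: Circuit-board holder, screwed down: dark base plate 150 (x) x 250 (y) x 10 mm. Origin: centre of its underside, on the bench. Its own +y is the direction in which the sliding jaw closes, towards the fixed jaw (aluminium block 134 x 35 mm, at y 83 to 118 mm, top 42 mm high). Two steel guide rods run along y at x = +-54 mm, 26 mm high. The board lies between the jaws, its underside 34 mm high, on a ledge of the fixed jaw and on a rest bar at y = 31 mm.
- jaw (a joint): Sliding jaw of the holder: aluminium block 132 (x) x 50 (y) mm, top 42 mm above the bench. Value in m along the holder's +y: 0 = fully open, 0.075 = against the stop collars (a hard stop). It starts 30 to 75 mm short of the stop. Locked, it holds against a push of about 35 N or more along the rods; with the thumb pad down it slides with about 1 to 3 N.
- thumb_pad (a joint): Thumb pad of the jaw's lock: 0 = up (locked), grows downward in m to 0.005 (hard end). A spring holds it up: pushed down with about 6 N it starts to give way freely and with about 10 N it is fully down; from about 0.003 on the jaw is free. Let go, it springs up and the jaw is locked where it stands.
- pad_top (a point): Centre of the thumb pad's floor. The black pad sits in the middle of the sliding jaw: 38 mm (holder x) x 40 mm (holder y), floor 50 mm above the bench when up, 8 mm over the jaw's top. At both y ends of the pad stands a lip 4 mm thick and 4 mm high, leaving 32 mm of floor between them for a fingertip to press on and push against. When the jaw is at the stop this point lies at x = 0, y = -13.5 mm in the holder's frame. The point moves with jaw and pad.
- stop (a point): Marked stop: midway between the two dark stop collars (18 mm across, one clamped on each guide rod; a bold white line on the base's ruled scale is level with them), at the height of the jaw's top. The jaw's front face (25 mm ahead of the pad's centre along holder +y) is level with this point when the jaw is at the stop.
- board_mid (a point): Centre of the loose circuit board, 76 (holder x) x 70 (holder y) x 2 mm, about 30 to 65 g, green with metal cans up to 2.2 mm high. It starts 3 to 9 mm short of home and a little askew; the jaw's groove takes its near edge and pushes it home. Home, this point lies 46.5 to 48 mm along the holder's y. Its axes are the board's.
- jar_mid (a point): Centre of the small closed flux jar, 36 mm across, 34 mm high, standing loose on the bench beside the holder. Leave alone.
- spool_mid (a point): Centre of the loose solder spool, 42 mm across, 38 mm high, standing on end on the bench beside the holder. Leave alone.
- screwdriver: Loose screwdriver, 150 mm long, lying on the bench on the holder's other side. Origin: near its middle, on its underside; x runs from handle to tip. Leave alone.
Not all that is in view belongs to the job. What is meant by the part that bears board_mid is not pink or yellow, and is the larger of those in its own colour.

How it is judged:
By the outcome, as a careful person would: the job done as asked, in the order asked, and still so for the second after the job is handed in, with the robot touching nothing.
It also fails if it takes over 30 s, if anything falls off the work surface, if the arm or the gripper's body presses on something with over 40 N, if the wrist force passes 120 N, or if a joint passes its speed limit or range.

## Working session

There is one attempt and no reset: what is moved stays moved. The work goes in short steps, Python scripts to look and compute and a tool call to move; the robot and the scene stay as the last step left them, time stands still between calls to the robot, and variables do not carry over. Pictures are saved under pics/ and viewed, about 8 in all and at most 12, crops included, and the job is handed in when it is done.

Besides the shell and the picture viewer there is one more tool, called as name(argument=value, ...), one argument or row to a line, values as JSON. jog_arm: Moves the arm, as the interface text tells. Its arguments: {"type":"object","properties":{"moves":{"type":"array"},"force":{"type":"number"}},"required":["moves"]}

```bash
mkdir -p pics; cat > h.py <<'E'
from bench import monitor, capture, workorder, r
import numpy as np, cv2
def save(c,n): cv2.imwrite('pics/'+n, cv2.cvtColor(c,cv2.COLOR_RGB2BGR))
def plane(cam,u,v,z):
    d=cam['R'].T@np.array([(u-cam['cx'])/cam['fx'],(v-cam['cy'])/cam['fy'],1]); o=-cam['R'].T@cam['t']
    return o+d*(z-o[2])/d[2]
def cloud(cam):
    v,u=np.mgrid[:420,:560]; Z=cam['range_z']
    P=np.stack([(u-cam['cx'])/cam['fx']*Z,(v-cam['cy'])/cam['fy']*Z,Z],-1)
    return (P-cam['t'])@cam['R']
def proj(cam,X):
    p=cam['R']@np.array(X)+cam['t']; return cam['fx']*p[0]/p[2]+cam['cx'],cam['fy']*p[1]/p[2]+cam['cy']
E
python3 - <<'E'
from h import *
import pickle
o=monitor.observe(); print(o['time'],o['tool_pos'],o['tool_rot'],o['gripper_width'],r.tcp_to_tips)
a=capture('scene');b=capture('top')
pickle.dump((a,b),open('c0.pkl','wb'))
for n,c in (('scene',a),('top',b)):
    save(c['color'],n+'0.png'); print(n,-c['R'].T@c['t'],c['R'][2],c['fx'])
E
```

```text
0.0 [0.23139549 0.57990601 0.23024462] [ 1.88746506e-01  9.82025279e-01 -1.00163345e-03 -3.22561267e-04] 0.08548569040556461 0.025
scene [ 1.32470192 -0.05966897  0.63157931] [-0.77035185  0.111788   -0.62774316] 433.34707175182103
top [0.57573184 0.0663241  0.80915791] [ 0.07058179 -0.00195025 -0.99750409] 409.14334576145797
```

View pics/top0.png

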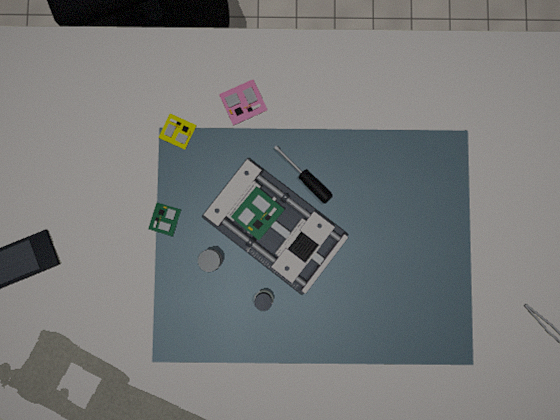

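View pics/scene0.png

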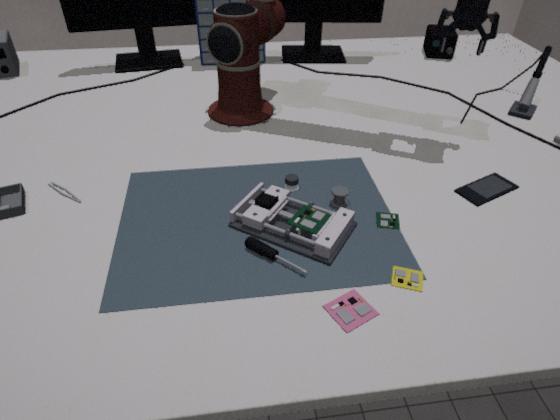

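The top view shows the holder at about (275,227), with the fixed jaw upper left at (233,190). The sliding jaw is at (310,250) and its black pad at (302,247).

Candidates for the board:
- Large green board in the holder, at (258,212)
- Small green board at (165,219)
- Yellow board at (178,131)
- Pink board at (243,102)

I choose the larger green one in the holder. Other dark things that could be taken for the pad are the screwdriver handle (316,186) and the jar lid (263,298). The pad is the black square on the jaw.

```bash
cat > meas.py <<'E'
from h import *
def measure(b,verbose=True):
    X=cloud(b); im=b['color'].astype(int); g=im.mean(2)
    hsv=cv2.cvtColor(b['color'],cv2.COLOR_RGB2HSV)
    roi=np.zeros(g.shape,bool); roi[150:305,195:360]=True
    m=(roi&(g>150)&(X[...,2]>.03)&(X[...,2]<.06)).astype(np.uint8)
    n,l,s,c=cv2.connectedComponentsWithStats(m)
    for i in range(1,n):
        if s[i,4]<200: continue
        v,u=np.where(l==i); P=np.array([plane(b,x,y,.042)[:2] for x,y in zip(u,v)])
        rc=cv2.minAreaRect((P*1000).astype(np.float32))
        print('alu',s[i,4],c[i].round(1),'rect mm',np.round(rc[0],1),np.round(rc[1],1),round(rc[2],1),'z',np.median(X[l==i][:,2]).round(4))
    pad=(roi&(g<60)&(X[...,2]>.042)&(X[...,2]<.07)).astype(np.uint8)
    n,l,s,c=cv2.connectedComponentsWithStats(pad)
    for i in range(1,n):
        if s[i,4]<100: continue
        v,u=np.where(l==i); P=np.array([plane(b,x,y,.052)[:2] for x,y in zip(u,v)])
        rc=cv2.minAreaRect((P*1000).astype(np.float32))
        print('pad',s[i,4],c[i].round(1),'rect mm',np.round(rc[0],1),np.round(rc[1],1),round(rc[2],1),'z',np.median(X[l==i][:,2]).round(4),'cloud',X[l==i].mean(0).round(4))
    gr=(roi&(hsv[...,0]>45)&(hsv[...,0]<85)&(hsv[...,1]>90)).astype(np.uint8)
    gr=cv2.morphologyEx(gr,cv2.MORPH_CLOSE,np.ones((9,9)))
    v,u=np.where(gr); P=np.array([plane(b,x,y,.036)[:2] for x,y in zip(u,v)])
    rc=cv2.minAreaRect((P*1000).astype(np.float32)); print('green',len(v),np.round(rc[0],1),np.round(rc[1],1),round(rc[2],1))
    base=(roi&(X[...,2]>.006)&(X[...,2]<.06)).astype(np.uint8)
E
python3 - <<'E'
from meas import *
import pickle
a,b=pickle.load(open('c0.pkl','rb')); measure(b)
save(cv2.resize(b['color'][150:300,195:355],None,fx=5,fy=4.8*150/150/1.2,interpolation=cv2.INTER_CUBIC) if 0 else cv2.resize(b['color'][150:300,195:355],None,fx=4,fy=4,interpolation=cv2.INTER_CUBIC),'crop0.png')
E
```

```text
pad 432 [302.9 246.7] rect mm [555.4  22.4] [39.7 37.8] 52.7 z 0.0511 cloud [0.555  0.022  0.0514]
green 1536 [632.1  59.6] [123.9 161.3] 49.6
```

View pics/crop0.png

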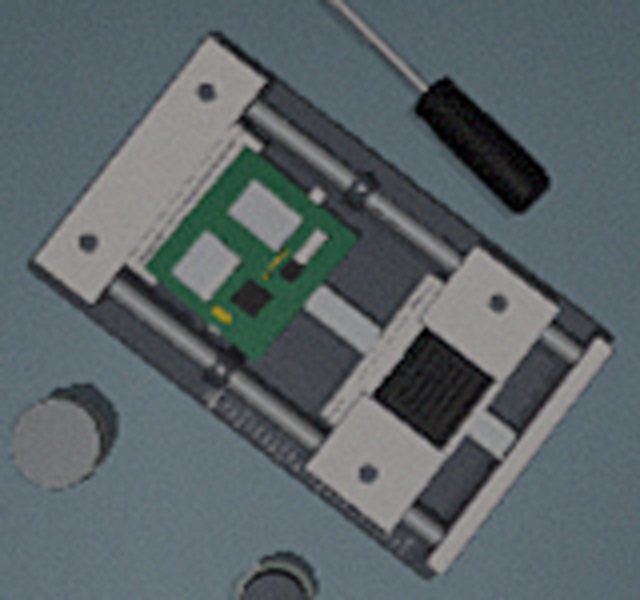

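The crop confirms the choice: ribbed black pad at crop (433,387), collars at (361,187) and (218,370), and the big green board between the jaws. Next I get the axes.

```bash
sed -i 's/g>150/g>105/' meas.py; python3 - <<'E'
from meas import *
import pickle
from scipy.spatial.transform import Rotation as Rn
a,b=pickle.load(open('c0.pkl','rb')); measure(b)
P=lambda u,v,z: plane(b,195+u/4,150+v/4,z)[:2]
# fixed-jaw outer corners (crop): left end & right end; rods
f1,f2=P(211,35,.042),P(33,263,.042)
print('jaw len',np.linalg.norm(f1-f2))
c1,c2=P(361,187,.030),P(218,370,.030)
e1,e2=P(557,308,.042),P(390,530,.042) # sliding jaw rear corners
for p,q in((f1,f2),(c1,c2),(e1,e2)): d=p-q; print(np.linalg.norm(d).round(4),'ang x-axis',np.degrees(np.arctan2(d[1],d[0])).round(2),'mid',((p+q)/2).round(4))
s=(c1+c2)/2; fm=(f1+f2)/2; em=(e1+e2)/2
for q in (fm,): d=q-em; print('y dir',np.degrees(np.arctan2(d[1],d[0])),np.linalg.norm(d))
print(Rn.from_quat(monitor.observe()['tool_rot']).as_matrix().round(4))
E
```

```text
alu 1565 [235.  193.6] rect mm [637.6 131.4] [ 94.5 133.2] 52.6 z 0.0418
alu 1979 [305.8 248.1] rect mm [560.2  30.2] [133.7 132. ] 53.9 z 0.0414
alu 365 [208.4 260.6] rect mm [527.3 197.1] [38.8 39.1] 0.6 z 0.0379
pad 432 [302.9 246.7] rect mm [555.4  22.4] [39.7 37.8] 52.7 z 0.0511 cloud [0.555  0.022  0.0514]
green 1536 [632.1  59.6] [123.9 161.3] 49.6
jaw len 0.1362028373950861
0.1362 ang x-axis -36.87 mid [0.665 0.168]
0.1105 ang x-axis -37.33 mid [0.6052 0.0887]
0.1294 ang x-axis -36.74 mid [0.5402 0.0017]
y dir 53.09504579782349 0.20790925352268597
[[-9.287e-01  3.707e-01 -9.000e-04]
 [ 3.707e-01  9.287e-01 -1.700e-03]
 [ 2.000e-04 -1.900e-03 -1.000e+00]]
```

The scene is measured. The pad centre is (0.555, 0.022) at z 0.05 and the closing direction is 53°. The travel is about 51 mm from the fixed jaw or 58 mm from the collars, and the hard stop will settle which. I go above the pad with fingers shut and tool x along holder +y.

jog_arm(
  moves=[
    [-0.04, -0.03, 0.0, 0.13, 0],
    [-0.08, -0.06, 0.0, 0.27, 0],
    [-0.12, -0.09, 0.0, 0.41, 0],
    [-0.16, -0.12, 0.01, 0.55, 0],
    [-0.2, -0.15, 0.02, 0.69, 0],
    [-0.24, -0.18, 0.03, 0.83, 0],
    [-0.28, -0.21, 0.04, 0.97, 0],
    [-0.32, -0.25, 0.05, 1.11, 0],
    [-0.36, -0.28, 0.06, 1.25, 0],
    [-0.4, -0.31, 0.07, 1.39, 0],
    [-0.44, -0.34, 0.08, 1.53, 0],
    [-0.47, -0.37, 0.09, 1.67, 0],
    [-0.5, -0.39, 0.1, 1.8, 0],
    [-0.507, -0.398, 0.11, 1.836, 0],
    [-0.507, -0.398, 0.11, 1.836, 0],
    [-0.507, -0.398, 0.11, 1.836, 0],
    [-0.507, -0.398, 0.11, 1.836, 0],
    [-0.507, -0.398, 0.11, 1.836, 0],
  ],
  force=40,
)

```text
time: 1.9
tool_pos: [0.5546, 0.0235, 0.1218]
tool_rot: [0.894, 0.448, -0.0, 0.001]
ft_force: [-0.5, -0.6, 0.4]
gripper_width: -0.0001
```

```bash
python3 - <<'E'
from h import *
a=capture('scene'); b=capture('top')
A=cv2.resize(a['color'][120:270,190:390],None,fx=3,fy=3,interpolation=cv2.INTER_CUBIC)
B=cv2.resize(b['color'][150:300,195:355],None,fx=3,fy=3,interpolation=cv2.INTER_CUBIC)
save(A,'a1.png')
print([np.round((np.array(proj(a,p))-[190,120])*3) for p in [(.5552,.0222,.05),(.5546,.0235,.0968)]])
o=monitor.observe();print(o['ft_force'],o['tool_pos'])
E
```

```text
[array([228., 237.]), array([229., 185.])]
[ 0.23561714 -0.38940515  0.86364456] [0.55467216 0.02317774 0.12168298]
```

View pics/a1.png

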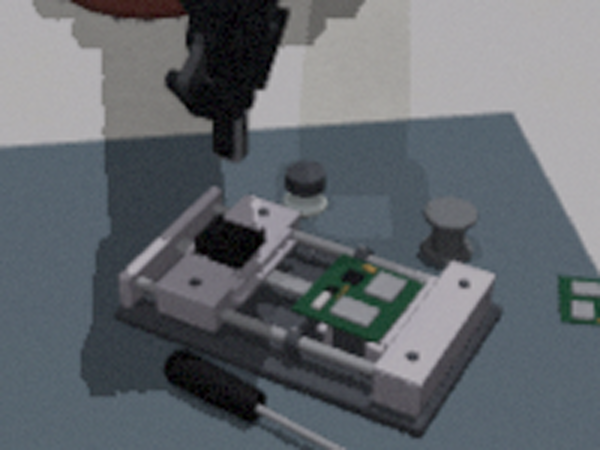

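The pad sits at (228,237) and reads as predicted. The fingertips appear at (230,158), about 25 px higher than predicted, so I check that with depth.

```bash
python3 - <<'E'
from h import *
a=capture('scene');X=cloud(a)
for v in range(160,184,2): print(v,[X[v,u].round(3).tolist() for u in (263,267,271)])
b=capture('top');Y=cloud(b)
m=(Y[...,2]>.075)&(Y[...,2]<.2); print(m.sum())
x=X[(X[...,2]>.07)&(X[...,2]<.15)&(abs(X[...,0]-.555)<.06)&(abs(X[...,1]-.023)<.06)]
print(len(x)); 
for lo in np.arange(.09,.15,.01):
    q=x[(x[:,2]>lo)&(x[:,2]<lo+.01)]
    if len(q): print(lo.round(3),len(q),q.min(0).round(3),q.max(0).round(3))
E
```

```text
160 [[0.589, 0.014, 0.173], [0.565, 0.024, 0.158], [0.559, 0.033, 0.153]]
162 [[0.561, 0.016, 0.151], [0.567, 0.024, 0.154], [0.559, 0.033, 0.148]]
164 [[0.565, 0.016, 0.148], [0.568, 0.024, 0.15], [0.563, 0.033, 0.146]]
166 [[0.566, 0.016, 0.144], [0.568, 0.024, 0.145], [0.561, 0.033, 0.14]]
168 [[0.562, 0.016, 0.137], [0.566, 0.024, 0.139], [0.563, 0.033, 0.136]]
170 [[0.563, 0.016, 0.133], [0.566, 0.024, 0.134], [0.561, 0.033, 0.13]]
172 [[0.555, 0.016, 0.123], [0.566, 0.024, 0.129], [0.373, 0.056, -0.0]]
174 [[0.383, 0.033, 0.002], [0.384, 0.044, 0.002], [0.384, 0.054, 0.001]]
176 [[0.389, 0.033, 0.0], [0.395, 0.042, 0.003], [0.393, 0.053, 0.001]]
178 [[0.4, 0.031, 0.001], [0.402, 0.042, 0.002], [0.401, 0.052, 0.0]]
180 [[0.409, 0.03, 0.001], [0.413, 0.04, 0.003], [0.411, 0.051, 0.001]]
182 [[0.42, 0.029, 0.003], [0.42, 0.039, 0.002], [0.419, 0.05, 0.0]]
0
111
0.12 18 [0.553 0.014 0.122] [0.566 0.036 0.13 ]
0.13 45 [0.558 0.012 0.13 ] [0.571 0.035 0.14 ]
0.14 48 [0.557 0.012 0.14 ] [0.571 0.036 0.15 ]
```

By depth the tips are at z≈0.122, about TCP height and not 25 mm below it. So I descend by force, in small steps.

jog_arm(
  moves=[
    [0, 0.001, 0.02, 0, 0],
    [0, 0.001, 0.035, 0, 0],
    [0, 0.001, 0.042, 0, 0],
    [0, 0.001, 0.042, 0, 0],
  ],
)

```text
time: 2.5
tool_pos: [0.5541, 0.0223, 0.0776]
tool_rot: [0.894, 0.447, -0.002, -0.0]
ft_force: [1.1, 0.2, -0.3]
gripper_width: -0.0
```

jog_arm(
  moves=[
    [0, 0, 0.002, 0, 0],
    [0, 0, 0.004, 0, 0],
    [0, 0, 0.006, 0, 0],
    [0, 0, 0.006, 0, 0],
  ],
)

```text
time: 2.9
tool_pos: [0.5541, 0.0223, 0.0716]
tool_rot: [0.894, 0.447, -0.002, -0.0]
ft_force: [-0.7, -0.2, 0.0]
gripper_width: -0.0004
```

jog_arm(
  moves=[
    [0, 0, 0.002, 0, 0],
    [0, 0, 0.004, 0, 0],
    [0, 0, 0.004, 0, 0],
  ],
)

```text
time: 3.2
tool_pos: [0.5539, 0.0223, 0.0673]
tool_rot: [0.894, 0.447, -0.002, -0.0]
ft_force: [0.0, 0.5, 0.0]
gripper_width: 0.0006
```

```bash
python3 - <<'E'
from h import *
a=capture('scene');X=cloud(a)
x=X[(X[...,2]>.045)&(X[...,2]<.12)&(abs(X[...,0]-.555)<.03)&(abs(X[...,1]-.023)<.03)]
for lo in np.arange(.045,.11,.005):
    q=x[(x[:,2]>lo)&(x[:,2]<lo+.005)]
    if len(q): print(lo.round(3),len(q),q.min(0).round(3),q.max(0).round(3))
o=monitor.observe();print(o['ft_force'],o['tool_pos'])
save(cv2.resize(a['color'][150:250,210:310],None,fx=5,fy=5,interpolation=cv2.INTER_CUBIC),'a2.png')
E
```

```text
0.045 46 [ 0.533 -0.005  0.045] [0.581 0.05  0.05 ]
0.05 167 [ 0.535 -0.003  0.05 ] [0.581 0.049 0.055]
0.055 25 [ 0.542 -0.001  0.055] [0.582 0.047 0.057]
0.065 6 [0.552 0.014 0.068] [0.564 0.033 0.07 ]
0.07 8 [0.553 0.015 0.071] [0.567 0.036 0.074]
0.075 17 [0.558 0.011 0.076] [0.571 0.033 0.08 ]
0.08 24 [0.555 0.011 0.08 ] [0.569 0.036 0.085]
0.085 21 [0.553 0.011 0.085] [0.568 0.036 0.09 ]
0.09 24 [0.553 0.011 0.09 ] [0.57  0.036 0.095]
0.095 24 [0.555 0.011 0.095] [0.569 0.036 0.1  ]
0.1 15 [0.553 0.011 0.101] [0.57  0.036 0.105]
0.105 7 [0.556 0.021 0.106] [0.571 0.038 0.109]
[-0.3202123  -0.17510137  0.06283529] [0.55395136 0.02228538 0.06742039]
```

View pics/a2.png

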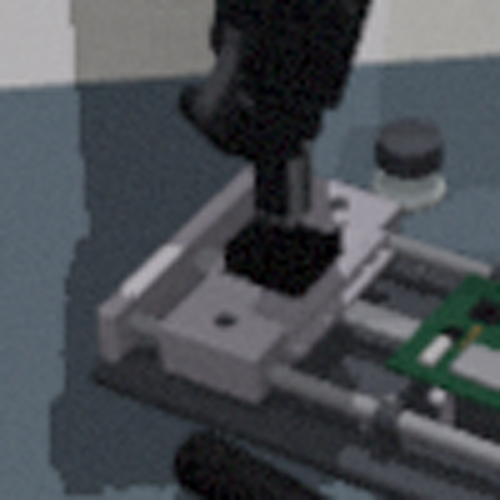

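The tips sit just over the pad at crop (285,225), z≈0.068, so they are level with the TCP. The finger is over the middle of the pad. I continue down.

jog_arm(
  moves=[
    [0.0005, 0.001, 0.005, 0, 0],
    [0.0005, 0.001, 0.01, 0, 0],
    [0.0005, 0.001, 0.014, 0, 0],
    [0.0005, 0.001, 0.014, 0, 0],
  ],
)

```text
time: 3.65
tool_pos: [0.5542, 0.0221, 0.0523]
tool_rot: [0.894, 0.447, -0.003, -0.001]
ft_force: [0.7, -0.5, -0.4]
gripper_width: 0.0004
```

jog_arm(
  moves=[
    [0, 0, 0.002, 0, 0],
    [0, 0, 0.004, 0, 0],
    [0, 0, 0.004, 0, 0],
  ],
)

```text
time: 3.95
tool_pos: [0.5547, 0.0221, 0.0492]
tool_rot: [0.894, 0.447, -0.003, -0.001]
ft_force: [-1.5, 0.1, 7.3]
gripper_width: -0.0004
```

Contact at about 0.050 with 7 N. I press further.

jog_arm(
  moves=[
    [0, 0, 0.002, 0, 0],
    [0, 0, 0.004, 0, 0],
    [0, 0, 0.005, 0, 0],
    [0, 0, 0.005, 0, 0],
  ],
)

```text
time: 4.35
tool_pos: [0.5551, 0.0225, 0.0459]
tool_rot: [0.894, 0.447, -0.002, -0.001]
ft_force: [-3.8, 1.3, 8.7]
gripper_width: 0.0001
```

jog_arm(
  moves=[
    [0, 0, 0.002, 0, 0],
    [0, 0, 0.004, 0, 0],
    [0, 0, 0.004, 0, 0],
  ],
)

```text
time: 4.65
tool_pos: [0.5561, 0.0236, 0.0451]
tool_rot: [0.894, 0.447, -0.002, -0.002]
ft_force: [-8.2, 4.7, 16.9]
gripper_width: -0.0003
```

The pad is fully down at 17 N, z 0.045. I now push along +x, the closing direction, keeping the downward offset in every row.

jog_arm(
  moves=[
    [0.001, 0, 0.003, 0, 0],
    [0.003, 0, 0.003, 0, 0],
    [0.006, 0, 0.003, 0, 0],
    [0.009, 0, 0.003, 0, 0],
    [0.012, 0, 0.003, 0, 0],
    [0.015, 0, 0.003, 0, 0],
    [0.018, 0, 0.003, 0, 0],
    [0.02, 0, 0.003, 0, 0],
  ],
)

```text
time: 5.45
tool_pos: [0.5691, 0.0407, 0.0452]
tool_rot: [0.894, 0.447, -0.001, -0.003]
ft_force: [-6.3, 4.1, 15.6]
gripper_width: -0.0002
```

jog_arm(
  moves=[
    [0.002, -0.001, 0.003, 0, 0],
    [0.005, -0.001, 0.003, 0, 0],
    [0.008, -0.001, 0.003, 0, 0],
    [0.011, -0.001, 0.003, 0, 0],
    [0.014, -0.001, 0.003, 0, 0],
    [0.017, -0.001, 0.003, 0, 0],
    [0.02, -0.001, 0.003, 0, 0],
  ],
)

```text
time: 6.15
tool_pos: [0.5818, 0.0578, 0.0452]
tool_rot: [0.894, 0.447, 0.0, -0.002]
ft_force: [-3.8, 1.0, 12.4]
gripper_width: -0.0002
```

```bash
python3 - <<'E'
from h import *
a=capture('scene'); o=monitor.observe();print(o['ft_force'],o['tool_pos'])
save(cv2.resize(a['color'][150:260,220:360],None,fx=5,fy=5,interpolation=cv2.INTER_CUBIC),'a3.png')
E
```

```text
[-3.99689648  1.81483609 13.20449576] [0.58203797 0.05818204 0.0451493 ]
```

View pics/a3.png

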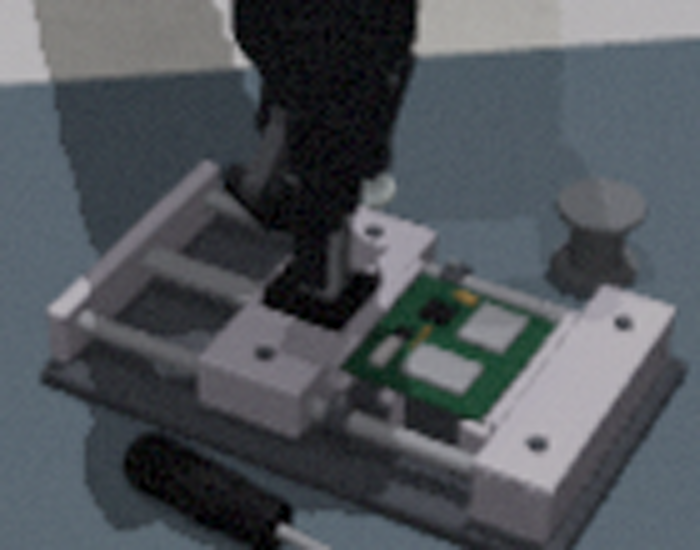

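The jaw followed the finger and is near the collars at (330,400), with the board already in the groove. I push on slowly until the force rises.

jog_arm(
  moves=[
    [0.001, 0, 0.003, 0, 0],
    [0.002, 0, 0.003, 0, 0],
    [0.004, 0, 0.003, 0, 0],
    [0.006, 0, 0.003, 0, 0],
    [0.007, 0, 0.003, 0, 0],
    [0.007, 0, 0.003, 0, 0],
  ],
)

```text
time: 6.8
tool_pos: [0.5873, 0.0648, 0.0452]
tool_rot: [0.894, 0.447, 0.002, -0.003]
ft_force: [-5.5, 2.2, 13.0]
gripper_width: -0.0002
```

jog_arm(
  moves=[
    [0.001, 0, 0.003, 0, 0],
    [0.002, 0, 0.003, 0, 0],
    [0.003, 0, 0.003, 0, 0],
    [0.004, 0, 0.003, 0, 0],
    [0.004, 0, 0.003, 0, 0],
  ],
)

```text
time: 7.3
tool_pos: [0.5891, 0.0663, 0.0451]
tool_rot: [0.894, 0.448, -0.001, -0.002]
ft_force: [-12.0, -5.6, 19.0]
gripper_width: -0.0003
```

jog_arm(
  moves=[
    [0.002, 0, 0.003, 0, 0],
    [0.003, 0, 0.003, 0, 0],
    [0.004, 0, 0.003, 0, 0],
    [0.004, 0, 0.003, 0, 0],
  ],
)

```text
time: 7.7
tool_pos: [0.5913, 0.0677, 0.0451]
tool_rot: [0.894, 0.448, -0.003, -0.001]
ft_force: [-9.7, -6.5, 18.1]
gripper_width: 0.0004
```

```bash
python3 - <<'E'
from h import *
a=capture('scene'); o=monitor.observe();print(o['ft_force'],o['tool_pos'])
save(cv2.resize(a['color'][150:260,220:360],None,fx=5,fy=5,interpolation=cv2.INTER_CUBIC),'a4.png')
E
```

```text
[-10.36169737  -6.0394144   17.0631183 ] [0.59134014 0.06764878 0.04510767]
```

View pics/a4.png

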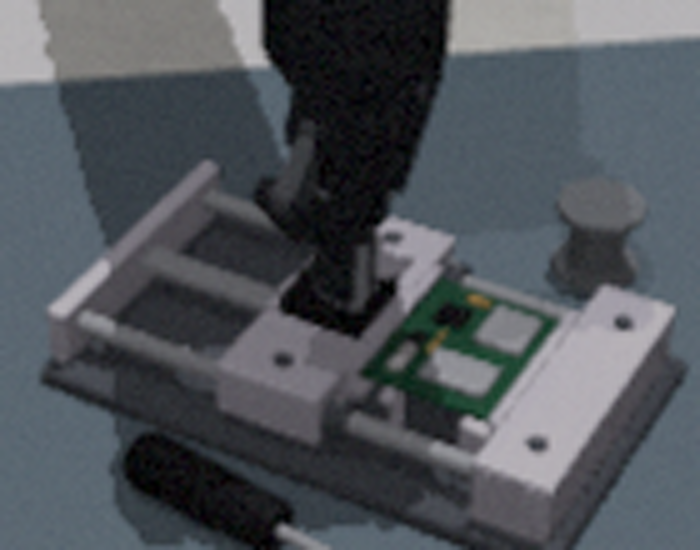

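The jaw now looks to be at the collars (345,405). The force held at about 11 N, so either the finger is slipping on the pad or the jaw is still creeping. I push until the finger meets the lip and the stop is firm.

jog_arm(
  moves=[
    [0.002, 0, 0.003, 0, 0],
    [0.003, 0, 0.003, 0, 0],
    [0.004, 0, 0.003, 0, 0],
    [0.005, 0, 0.003, 0, 0],
    [0.005, 0, 0.003, 0, 0],
  ],
)

```text
time: 8.25
tool_pos: [0.5925, 0.0684, 0.045]
tool_rot: [0.894, 0.448, -0.008, 0.001]
ft_force: [-16.5, -11.0, 23.1]
gripper_width: -0.0
```

It is firm at 19 N along the rods against the stop. I lift straight up with a slight forward bias.

jog_arm(
  moves=[
    [0.002, 0, 0.001, 0, 0],
    [0.001, 0, -0.002, 0, 0],
    [0.0, 0, -0.006, 0, 0],
    [0.0, 0, -0.012, 0, 0],
    [0, 0, -0.03, 0, 0],
    [0, 0, -0.06, 0, 0],
    [0, 0, -0.1, 0, 0],
    [-0.04, 0, -0.15, 0, 0],
    [-0.09, 0, -0.17, 0, 0],
    [-0.14, 0, -0.17, 0, 0],
    [-0.19, 0, -0.17, 0, 0],
    [-0.2, 0, -0.17, 0, 0],
    [-0.2, 0, -0.17, 0, 0],
  ],
)

```text
time: 9.55
tool_pos: [0.4742, -0.0924, 0.2186]
tool_rot: [0.895, 0.447, -0.007, 0.002]
ft_force: [0.6, 1.3, -0.1]
gripper_width: -0.0002
```

```bash
python3 - <<'E'
from meas import *
import pickle
b=capture('top'); a=capture('scene'); measure(b)
pickle.dump((a,b),open('c1.pkl','wb'))
o=monitor.observe();print(o['time'],o['ft_force'],o['tool_pos'])
save(cv2.resize(b['color'][150:300,195:355],None,fx=4,fy=4,interpolation=cv2.INTER_CUBIC),'crop1.png')
a0,b0=pickle.load(open('c0.pkl','rb'))
E
```

```text
alu 1491 [233.8 194.5] rect mm [637.1 130.6] [ 95.8 133.4] 53.0 z 0.0419
alu 1482 [279.  228.4] rect mm [587.9  65.7] [ 62.6 131.2] 53.3 z 0.0419
alu 483 [323.6 259.7] rect mm [532.1  -3.3] [ 65.2 130.1] 62.3 z 0.0374
alu 377 [208.4 260.6] rect mm [527.3 197.1] [38.9 39.1] 1.2 z 0.038
pad 435 [280.1 228.9] rect mm [587.4  64.8] [39.5 37.9] 52.7 z 0.0511 cloud [0.5872 0.0645 0.0514]
green 1229 [640.3  70.2] [ 97.1 184.2] 32.3
9.65 [ 0.08164247 -0.63617378  1.07600721] [ 0.47534943 -0.09051407  0.21821032]
```

View pics/crop1.png

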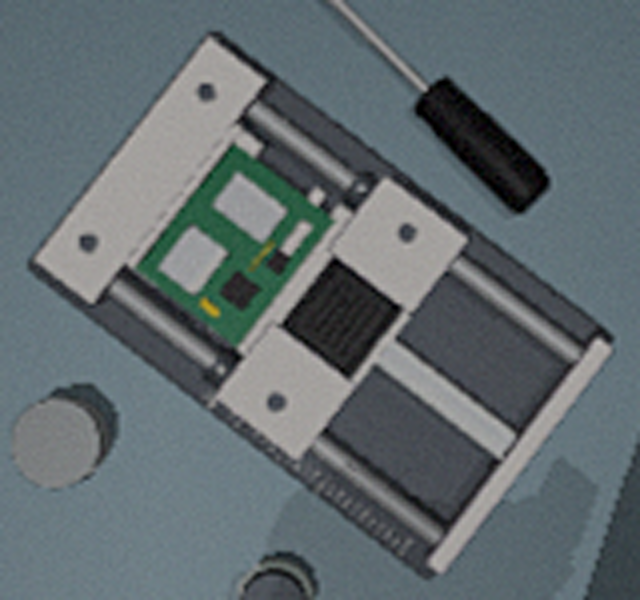

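The jaw's front is against both collars, at crop (362,187) and (222,372). The board sits in the ledge and groove, the pad is up, and the screwdriver, jar and spool look unmoved. One numeric check remains, on the board and the loose objects.

```bash
python3 - <<'E'
from h import *
import pickle
a0,b0=pickle.load(open('c0.pkl','rb'));a,b=pickle.load(open('c1.pkl','rb'))
uy=np.array([np.cos(np.radians(53)),np.sin(np.radians(53))])
pad=np.array([.5874,.0648])
for n,c in(('before',b0),('after',b)):
    hsv=cv2.cvtColor(c['color'],cv2.COLOR_RGB2HSV)
    m=np.zeros((420,560),np.uint8); m[180:245,225:290]=1
    m&=((hsv[...,0]>45)&(hsv[...,0]<85)&(hsv[...,1]>110)).astype(np.uint8)
    n_,l,s,_=cv2.connectedComponentsWithStats(m); k=1+s[1:,4].argmax(); v,u=np.where(l==k)
    P=np.array([plane(c,x,y,.036)[:2] for x,y in zip(u,v)])
    rc=cv2.minAreaRect((P*1000).astype(np.float32)); print(n,np.round(rc,1) if 0 else rc,'holder y',((np.array(rc[0])/1000-pad)@uy*1000-13.5).round(1))
d=cv2.absdiff(b['color'],b0['color']).max(2)
for n,(x0,y0,x1,y1) in dict(jar=(250,285,278,312),spool=(195,243,225,274),driver=(272,143,335,205)).items(): print(n,(d[y0:y1,x0:x1]>40).sum())
E
```

```text
before ((617.683837890625, 107.84110260009766), (68.44021606445312, 77.20085144042969), 50.02532958984375) holder y 39.1
after ((621.9310913085938, 115.68130493164062), (59.23639678955078, 74.95680236816406), 53.06492233276367) holder y 47.9
jar 0
spool 0
driver 142
```

```bash
python3 - <<'E'
from h import *
import pickle
a0,b0=pickle.load(open('c0.pkl','rb'));a,b=pickle.load(open('c1.pkl','rb'))
d=cv2.absdiff(b['color'],b0['color']).max(2); v,u=np.where(d[143:205,272:335]>40); print(np.c_[u+272,v+143].min(0),np.c_[u+272,v+143].max(0))
m=np.zeros(d.shape,np.uint8); cv2.line(m,(277,148),(300,170),1,5); cv2.line(m,(304,174),(327,197),1,20); print('on driver',(d[m>0]>40).sum())
print(workorder.hand_in())
E
```

```text
[272 194] [307 204]
on driver 0
the job is handed in; nothing more can be done
None
```

The board holder is closed and locked, and I handed the job in at about 9.7 s on the robot's clock. I pressed the thumb pad fully down with about 17 N and slid the jaw about 53 mm. I stopped once the finger bore on the pad's front lip with about 19 N against the stop, then lifted straight off.

**Last checks:**
- **Jaw:** in the last picture it sits against both stop collars.
- **Pad:** it is up again, reading z 0.051 m, the same as at the start.
- **Board:** it is square to the holder, and its centre reads about 47.9 mm, against 46.5 to 48 mm for home. Only 59 mm of its 70 mm length was visible, so this figure is approximate.
- **Loose objects:** jar, spool and screwdriver show no change between the first and last pictures.
- **Arm:** it is well clear, about 0.2 m up, and touching nothing.

**What disagreed:**
- **Fingertips:** they were level with the tool point, not 25 mm ahead of it as described, so I made the descent in small steps by force.
- **Travel:** the pictures first gave 51 mm (from the fixed jaw) or 58 mm (from the collars). The actual 53 mm puts the jaw about 2.5 mm from where the fixed-jaw measurement expected it, which I take as measuring error.

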